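# Change the cooling water over to the clean strainer

### The arm

A 6-joint arm with a two-finger parallel gripper is mounted at the origin on the work surface. World frame = base frame: x ahead of the robot, y to its left, z up, the work surface at z = 0. Lengths are in m, angles in rad, forces in N, time in s.
With the tool pointing down it reaches from about 0.275 to 0.975 m from the base axis. Payload 8.4 kg.
Tool frame: the origin (TCP) lies midway between the tips of the shut fingers; the grasp point (between the pads) lies 19 mm behind it (robot.pinch_z is the distance from the TCP to the grasp point, in m); z points along the fingers, y is the line along which they close (so a half turn about z gives the same grasp; the last joint's range is limited). The gripper opens to 92 mm and grips with 3 to 60 N. Pads are 20 mm wide; open, the fingers measure 128 mm over their backs; the gripper's body (75 mm by 189 mm) begins 69 mm behind the grasp point.
Start: joints at [-1.198, 0.353, 1.633, -0, 1.155, -0.002], TCP at [0.229, -0.582, 0.192] pointing down, gripper open.
Joint ranges: [-2.63, 2.63], [-0.92, 2.1], [0.06, 2.66], [-1.3, 4.44], [0, 2.69], [-3.02, 3.02]. Speed limits (rad/s): [2.22, 2.22, 2.79, 3.14, 3.14, 3.14].

### API

Orientations are given as a rotation vector (axis times angle).
In Python, from station import robot gives the robot as it stands.
- The arm moves only by the tool servo_tool, never from a script. Its argument "deltas" is a list of rows, each an object of numbers: "x", "y", "z": the shift along the tool's x, y, z scaled (see below); "wx", "wy", "wz": the turn, a rotation vector about the tool's x, y, z scaled (see below); "grip": the opening, from 0 (shut) to 1 (fully open). In form: [{"x": .., "y": .., "z": .., "wx": .., "wy": .., "wz": .., "grip": ..}, ...]. A call has 1 to 20 rows; each row is the pose to reach, as a shift and turn from the pose commanded when the call began, along the tool's axes at that moment; what a row does not reach only later rows make up. The controller multiplies each number of a shift by 50 cm and each number of a turn by 45 degrees. A row lasts 1/10 s, in which the tool goes at most 50 mm and 8.59 degrees, less where a joint would pass 70% of its speed; a pose out of reach is approached as far as the arm can. A call with a number of a shift or a turn outside -1 to 1 is refused whole. A call with a gripper value outside its range is refused whole. The fingers move at their own pace and stop on an object; "grip_force" is the grip in N (left out, the last holds). Time passes only in rows, so rows that repeat a pose let the fingers close. It gives the time, the measured TCP pose, the force, the opening and the grip force at its end, in the units of the state.
- robot.sense(): the state, without advancing time (a new reading comes with each control period).
- robot.capture(name): name is "scene" or "top"; returns the picture (400x640x3 uint8, red, green, blue); there is no depth.
- robot.camera_info(name): a dict with "camera_matrix" (3x3 intrinsics, pixels), "R" (3x3) and "t" (3): a world point X has camera coordinates R X + t. Camera axes: x right, y down, z forward; pixel columns grow to the right and rows downward; lengths in m; the calibration is good to about 2 mm. A picture is of the moment at which its call begins. camera_info takes no time and is no camera call.
- robot.close_job(): hands the job in; it is judged then, once.
Trained networks look in the newest picture that a camera, given by its name, has taken for a name from the list of things; names that differ only in an ending like _2 or _b are one class to them, and where a whole thing is asked for, a point or a joint stands for the part that bears it (a point fixed in the world has none). Each returns a list of dicts, best first, with "confidence" (0 to 1); they miss things now and then, are a little off and sometimes report something else, mostly with a low value. They report only what shows in the picture. A call takes as long as a camera call.
- robot.outline_of(camera, thing): "region" (400x640 bool, what is visible of it) and "extent" ([left, top, right, bottom] in pixels, round what is visible of it).
The state is a dict: "time_s": time; "q": joint angles; "qvel": joint speeds; "effort": joint torques, N m; "tool_pos": TCP position; "ee_rot": TCP orientation; "wrist_force": force on the tool from outside, world axes, zero at the start; "moment": the same for the moment, N m; "gripper_width": opening from 0.0 (shut) to 1.0 (fully open); "gripper_force": force on a finger pad.
Only numpy, scipy, OpenCV 4.12 (cv2) and the standard library are available. Lean on these libraries where they do the work, as an engineer would, in place of code of your own. Each camera call takes 0.05 s, during which the arm holds its last target. There are 200 camera calls.

### The job

The engine is running on the clogged strainer (yellow valve lever): change its cooling water over to the clean one. Push the blue lever round with a fingertip until its valve is fully open, in line with its pipe and against the stop, and only then push the yellow lever round until it is fully shut, square across its pipe and against the stop. Only push the levers, never grip them, and leave the red bypass lever and the loose things as they are.

Things in the scene. Friction and masses are not known exactly. Their poses are not given: they have to be found in the camera images.
- skid: duplex sea-water strainer set on a grey base plate (460 mm along x, 430 mm along y, 8 mm thick), fixed. Origin at table level under the middle valve's stem; x along the pipes, away from the robot. 42 mm header pipes (axis 110 mm up, 360 mm long) run along y 85 mm in front of the stems and 290 mm behind. Strainers stand 167 mm high, the gauge at the back 185 mm.
- yellow_leg: the leg in service: ball valve with a yellow lever, and 165 mm behind it the clogged strainer (clear bowl full of brown and green weed, black head, 113 mm across, 167 mm high). Fixed. Origin: on the valve's upright stem axis, at table level; z up, x along its pipe, away from the robot. Pipe axis 110 mm up, pipe and valve up to 47 mm across. The three legs stand 150 mm apart, in any order.
- blue_leg: the standby leg: ball valve with a blue lever, and 165 mm behind it the clean strainer (clear bowl with a bright basket, black head, 113 mm across, 167 mm high). Fixed. Origin: on the valve's upright stem axis, at table level; z up, x along its pipe, away from the robot. Pipe axis 110 mm up, pipe and valve up to 47 mm across. The three legs stand 150 mm apart, in any order.
- red_leg: the bypass leg: ball valve with a red lever and a straight pipe with a union, no strainer. Fixed. Origin: on the valve's upright stem axis, at table level; z up, x along its pipe, away from the robot. Pipe axis 110 mm up, pipe and valve up to 47 mm across. The three legs stand 150 mm apart, in any order.
- yellow_lever (a joint): yellow lever's angle about the upright stem (rad): 0 = shut, lever across its pipe, pointing to +y of its leg; 1.571 = open, in line, pointing to -x of its leg (towards the robot). Grows anticlockwise seen from above. Rigid stops at both ends. Takes 0.5 N m (6 N of push 85 mm out); stays where left. Starts nearly or fully open.
- blue_lever (a joint): blue lever's angle about the upright stem (rad): 0 = shut, lever across its pipe, pointing to +y of its leg; 1.571 = open, in line, pointing to -x of its leg (towards the robot). Grows anticlockwise seen from above. Rigid stops at both ends. Takes 0.5 N m (6 N of push 85 mm out); stays where left. Starts shut or just cracked open (up to 0.35).
- red_lever (a joint): red lever's angle about the upright stem (rad): 0 = shut, lever across its pipe, pointing to +y of its leg; 1.571 = open, in line, pointing to -x of its leg (towards the robot). Grows anticlockwise seen from above. Rigid stops at both ends. Takes 0.5 N m (6 N of push 85 mm out); stays where left. Starts shut and must stay so.
- yellow_grip (a point): middle of the yellow lever's sleeve, 85 mm out from the stem axis, 166 mm above the table; y points outward along the lever, z up. The sleeve is 22 mm wide, 12 mm thick (160 to 172 mm above the table), from 42 to 117 mm out from the stem axis. Turns with the lever.
- blue_grip (a point): middle of the blue lever's sleeve, 85 mm out from the stem axis, 166 mm above the table; y points outward along the lever, z up. The sleeve is 22 mm wide, 12 mm thick (160 to 172 mm above the table), from 42 to 117 mm out from the stem axis. Turns with the lever.
- red_grip (a point): middle of the red lever's sleeve, 85 mm out from the stem axis, 166 mm above the table; y points outward along the lever, z up. The sleeve is 22 mm wide, 12 mm thick (160 to 172 mm above the table), from 42 to 117 mm out from the stem axis. Turns with the lever. Leave it alone.
- spare_basket: loose round steel strainer basket, 60 mm across, 86 mm high with its bail; stands on the base plate between the middle and left legs. Origin at the centre of its underside. Leave it.
- grease_tin: loose red tin, 60 mm across, 50 mm high; stands on the base plate between the middle and right legs. Origin at the centre of its underside. Leave it.
- drink_bottle: loose blue drinking bottle, 72 mm across, 200 mm high, by the front left corner of the skid. Origin at the centre of its underside. Leave it.
- spanner: loose steel spanner, 200 mm long, lying left of the skid. Leave it.
- screwdriver: loose screwdriver, 200 mm long, lying right of the skid. Leave it.
- impeller: loose black rubber pump impeller, 66 mm across, 30 mm high, right of the skid. Leave it.
- pulley: loose dark steel belt pulley, 80 mm across, 34 mm high, lying in front of the skid. Leave it.

How it is judged:
On the way, in this order (a step that is already met when the one before it is completed fails the run):
1. the blue (clean) valve is fully open while the yellow one is still open (value of joint blue_lever above 1.47 rad and value of joint yellow_lever above 1.2 rad), for 0.2 s.
2. the yellow (clogged) valve is fully shut (value of joint yellow_lever below 0.1 rad and value of joint blue_lever above 1.47 rad), for 0.2 s.
At the end, for the whole second after the job is handed in: Blue lever within 0.1 rad (6 degrees) of fully open, yellow lever within 0.1 rad of fully shut, red lever within 0.14 rad of shut, all levers at rest, every loose thing within 25 mm of where it stood (all of step 2 and value of joint red_lever below 0.14 rad and velocity of joint blue_lever between -0.05 and 0.05 rad/s and velocity of joint yellow_lever between -0.05 and 0.05 rad/s and velocity of joint red_lever between -0.05 and 0.05 rad/s and distance of each of spare_basket, grease_tin, drink_bottle, spanner, screwdriver, impeller, pulley from where it was at the start of the episode below 0.025 m); the robot touches nothing.
It fails at once if the yellow valve was throttled before the blue one was fully open (the engine is starved of water) (value of joint yellow_lever below 1.2 rad and value of joint blue_lever below 1.45 rad).
It fails at once if the red bypass lever was moved (value of joint red_lever above 0.14 rad).
It fails at once if a lever was gripped between the fingers instead of pushed ((y of the grasp point in the frame of blue_grip between -0.05 and 0.035 m and x of the grasp point in the frame of blue_grip between -0.008 and 0.008 m and z of the grasp point in the frame of blue_grip between -0.012 and 0.022 m and contact force between the fingers and blue_leg above 1 N) or (y of the grasp point in the frame of yellow_grip between -0.05 and 0.035 m and x of the grasp point in the frame of yellow_grip between -0.008 and 0.008 m and z of the grasp point in the frame of yellow_grip between -0.012 and 0.022 m and contact force between the fingers and yellow_leg above 1 N) or (y of the grasp point in the frame of red_grip between -0.05 and 0.035 m and x of the grasp point in the frame of red_grip between -0.008 and 0.008 m and z of the grasp point in the frame of red_grip between -0.012 and 0.022 m and contact force between the fingers and red_leg above 1 N)).
It fails at once if a loose thing was disturbed or carried off (distance of any of spare_basket, grease_tin, drink_bottle, spanner, screwdriver, impeller, pulley from where it was at the start of the episode above 0.025 m).
It also fails if it takes over 51 s, if anything falls off the work surface, if the arm or the gripper's body presses on something with over 40 N, if the wrist force passes 120 N, or if a joint passes its speed limit or range.

## Working session

There is one attempt and no reset: what is moved stays moved. The work goes in short steps, Python scripts to look and compute and a tool call to move; the robot and the scene stay as the last step left them, time stands still between calls to the robot, and variables do not carry over. Pictures are saved under pics/ and viewed, at most 10 in all, crops included, and the job is handed in when it is done.

Besides the shell and the picture viewer there is one more tool, called after "Emit:" as name(argument=value, ...), one argument or row to a line, values as JSON. servo_tool: Moves the arm, as the interface text tells. Shifts and turns lie within -1 to 1; 1 stands for 50 cm of shift or 45 degrees of turn. Its arguments: {"type":"object","properties":{"deltas":{"type":"array","items":{"type":"object","properties":{"x":{"type":"number","minimum":-1,"maximum":1},"y":{"type":"number","minimum":-1,"maximum":1},"z":{"type":"number","minimum":-1,"maximum":1},"wx":{"type":"number","minimum":-1,"maximum":1},"wy":{"type":"number","minimum":-1,"maximum":1},"wz":{"type":"number","minimum":-1,"maximum":1},"grip":{"type":"number"}}}},"grip_force":{"type":"number"}},"required":["deltas"]}

```bash
mkdir -p pics; cat > h.py <<'E'
import numpy as np, cv2
from station import robot
def ray(cam,px):
    c=robot.camera_info(cam);K=np.array(c["camera_matrix"]);R=np.array(c["R"]);t=np.array(c["t"])
    d=R.T@np.linalg.solve(K,np.array([px[0],px[1],1.]));return -R.T@t,d
def atz(cam,px,z):
    o,d=ray(cam,px);return o+d*(z-o[2])/d[2]
def proj(cam,X):
    c=robot.camera_info(cam);p=np.array(c["camera_matrix"])@(np.array(c["R"])@np.array(X)+np.array(c["t"]));return p[:2]/p[2]
def save(cam,name):
    cv2.imwrite("pics/"+name,robot.capture(cam)[:,:,::-1])
E
python3 - <<'E'
from h import *
save("top","t0.png");save("scene","s0.png")
for c in("top","scene"): print(c,proj(c,[.5,0,0]), ray(c,(320,200)))
for n in["yellow_lever","blue_lever","red_lever"]:
  for r in robot.outline_of("top",n)[:2]:
    m=r["region"]; v,u=np.nonzero(m)
    print(n,r["confidence"],r["extent"],m.sum(),atz("top",(u.mean(),v.mean()),.166).round(3))
s=robot.sense();print(s["tool_pos"],s["ee_rot"],s["time_s"])
E
```

```text
top [327.41040294 215.75132017] (array([0.44257285, 0.02976862, 0.98419817]), array([ 0.10132256, -0.00892309, -0.99482945]))
scene [336.2752835  221.47738018] (array([1.04261328, 0.55921309, 0.97889696]), array([-0.43266888, -0.49532617, -0.75354892]))
yellow_lever 0.69 [373.1, 183.9, 386.5, 238.7] 440 [ 0.498 -0.113  0.166]
blue_lever 0.22 [332.4, 184.3, 353.5, 206.5] 404 [ 0.537 -0.029  0.166]
red_lever 0.74 [262.3, 194.8, 321.9, 211.1] 486 [0.523 0.091 0.166]
red_lever 0.74 [203.3, 201.3, 257.7, 230.8] 559 [0.487 0.232 0.166]
[ 0.2287177  -0.58138673  0.19144619] [-3.08594598e+00 -5.85186267e-01  1.67596065e-04] 0.25
```

View pics/t0.png

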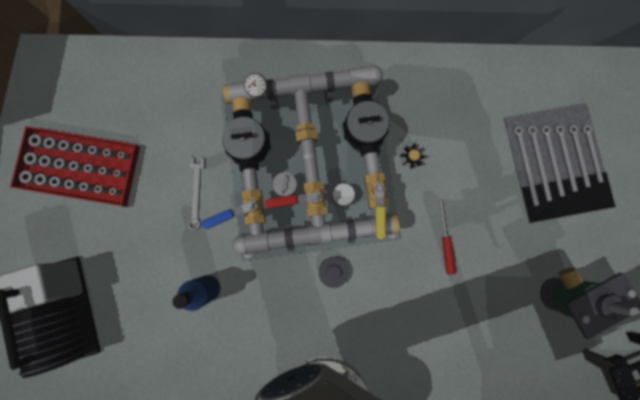

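View pics/s0.png

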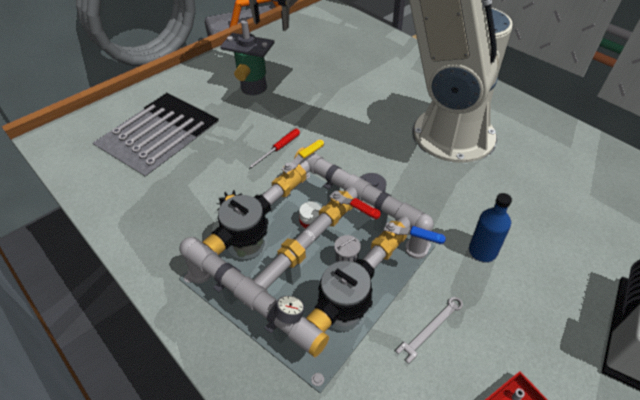

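The top view shows the blue leg on the left (sleeve around 218,219, a little cracked open), the red leg in the middle (sleeve around 281,202) and the yellow leg on the right (sleeve around 380,222, in line). The network labelled the blue sleeve as red, so I'll fit the levers by colour instead.

```bash
python3 - <<'E'
from h import *
im=cv2.imread("pics/t0.png");hsv=cv2.cvtColor(im,cv2.COLOR_BGR2HSV)
B={"blue":((105,130,90),(125,255,255),(195,200,240,235)),"red":((0,140,90),(8,255,255),(255,190,305,215)),"yellow":((22,120,90),(34,255,255),(365,195,395,245))}
for n,(lo,hi,(a,b,c,d)) in B.items():
    m=cv2.inRange(hsv,lo,hi);k=np.zeros_like(m);k[b:d,a:c]=m[b:d,a:c]
    v,u=np.nonzero(k);P=np.array([atz("top",p,.170)[:2] for p in zip(u,v)])
    mu=P.mean(0);w,V=np.linalg.eigh(np.cov(P.T));ax=V[:,1]
    e=(P-mu)@ax
    print(n,len(u),mu.round(4),np.degrees(np.arctan2(ax[1],ax[0])).round(1),"len",np.ptp(e).round(4), "mid",(mu+ax*(e.max()+e.min())/2).round(4))
for n in["drink_bottle","pulley","grease_tin","spare_basket"]:
  for r in robot.outline_of("top",n)[:1]:
    v,u=np.nonzero(r["region"]);print(n,r["confidence"],r["extent"],atz("top",(u.mean(),v.mean()),.04).round(3))
for n in ["yellow_leg","blue_leg"]:
  for r in robot.outline_of("top",n)[:1]: print(n,r["confidence"],r["extent"])
# strainer heads top, z .16
print([atz("top",p,.163).round(3) for p in((244,139),(367,122))])
cv2.imwrite("pics/c0.png",cv2.resize(im[70:260,180:430],None,fx=3,fy=3,interpolation=cv2.INTER_CUBIC))
E
```

```text
blue 258 [0.4784 0.2538] 114.2 len 0.0726 mid [0.478  0.2547]
red 269 [0.5206 0.1118] 100.4 len 0.0708 mid [0.5206 0.1121]
yellow 266 [ 0.4797 -0.1143] -179.4 len 0.0677 mid [ 0.4782 -0.1143]
drink_bottle 0.74 [171.8, 275.4, 218.0, 311.1] [0.293 0.334 0.04 ]
pulley 0.77 [316.7, 256.5, 352.1, 289.2] [ 0.351 -0.015  0.04 ]
grease_tin 0.89 [331.7, 185.2, 353.4, 208.2] [ 0.552 -0.036  0.04 ]
spare_basket 0.68 [274.0, 171.8, 295.7, 197.7] [0.577 0.116 0.04 ]
yellow_leg 0.86 [340.5, 82.8, 388.8, 242.7]
blue_leg 0.65 [198.6, 97.7, 269.5, 238.0]
[array([0.665, 0.201, 0.163]), array([ 0.711, -0.084,  0.163])]
```

View pics/c0.png

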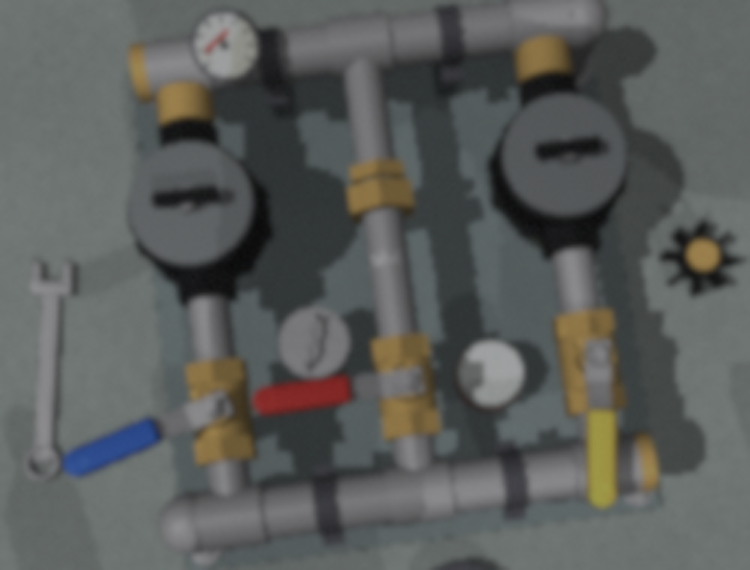

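The crop agrees with the fit: skid yaw is about 10°, the blue lever is about 14° open, the yellow about 80° open and the red shut. Next I'll compute the pushing arcs with the gripper shut and the tool orientation held fixed.

```bash
cat >> h.py <<'E'
from scipy.spatial.transform import Rotation as Ro
STEM={"blue":np.array([.510,.181]),"yellow":np.array([.560,-.115])}
def push(col,th,r=.09,gap=0.,yaw=np.radians(21.5)):
    t=np.radians(th);u=np.array([np.cos(t),np.sin(t)]);n=np.array([u[1],-u[0]])*(1 if col=="blue" else -1)
    a=np.array([np.cos(yaw),np.sin(yaw)]);b=np.array([-a[1],a[0]])
    return STEM[col]+r*u+n*(.011+.010*abs(n@a)+.018*abs(n@b)+gap)
def rel(P,p0=None,rot=None):
    s=robot.sense();p0=s["tool_pos"] if p0 is None else p0
    R=Ro.from_rotvec(s["ee_rot"]).as_matrix();return (np.array(P)-p0)@R/.5
E
python3 - <<'E'
from h import *
s=push("blue",114,gap=.015);print("start",s)
p=np.array(robot.sense()["tool_pos"])
print("up,over,down",rel([[p[0],p[1],.30],[*s,.30],[*s,.153]]).round(4))
for th in list(range(114,191,6))+[192,194]: print(th,push("blue",th).round(3),rel([[*push("blue",th),.153]],[*s,.153]).round(4))
E
```

```text
start [0.50698991 0.27817709]
up,over,down [[-0.     -0.     -0.2164]
 [ 1.1473 -1.3966 -0.2164]
 [ 1.1473 -1.3965  0.0776]]
114 [0.493 0.272] [[-0.03    0.0013  0.    ]]
120 [0.485 0.271] [[-0.0457 -0.0019  0.    ]]
126 [0.477 0.269] [[-0.0619 -0.0038  0.    ]]
132 [0.47  0.266] [[-0.0787 -0.0042  0.    ]]
138 [0.462 0.262] [[-0.0959 -0.003   0.    ]]
144 [0.454 0.257] [[-0.1132  0.      0.    ]]
150 [0.447 0.252] [[-0.1307  0.0048  0.    ]]
156 [0.44  0.246] [[-0.1479  0.0116  0.    ]]
162 [0.434 0.239] [[-0.1648  0.0204 -0.    ]]
168 [0.429 0.231] [[-0.1809  0.0312 -0.    ]]
174 [0.424 0.222] [[-0.1961  0.044  -0.    ]]
180 [0.42  0.212] [[-0.2101  0.0587 -0.    ]]
186 [0.417 0.202] [[-0.2225  0.0753 -0.    ]]
192 [0.416 0.192] [[-0.2331  0.0935 -0.    ]]
194 [0.415 0.188] [[-0.2362  0.0999 -0.    ]]
```

Emit:
servo_tool(
  deltas=[
    {"z": -0.1, "grip": 0},
    {"z": -0.2164, "grip": 0},
    {"z": -0.2164, "grip": 0},
    {"x": 0.57, "y": -0.7, "z": -0.2164, "grip": 0},
    {"x": 0.57, "y": -0.7, "z": -0.2164, "grip": 0},
    {"x": 0.57, "y": -0.7, "z": -0.2164, "grip": 0},
    {"x": 0.57, "y": -0.7, "z": -0.2164, "grip": 0},
    {"x": 0.57, "y": -0.7, "z": -0.2164, "grip": 0},
    {"x": 0.57, "y": -0.7, "z": -0.2164, "grip": 0},
    {"x": 0.57, "y": -0.7, "z": -0.2164, "grip": 0},
    {"x": 0.57, "y": -0.7, "z": -0.2164, "grip": 0},
    {"x": 0.57, "y": -0.7, "z": -0.2164, "grip": 0},
    {"x": 0.57, "y": -0.7, "z": -0.2164, "grip": 0},
    {"x": 0.57, "y": -0.7, "z": -0.2164, "grip": 0},
    {"x": 0.57, "y": -0.7, "z": -0.2164, "grip": 0},
  ],
)

```text
$.deltas[0]: bad value
```

Emit:
servo_tool(
  deltas=[
    {"x": 0.577, "y": -0.697, "grip": 0},
    {"x": 0.577, "y": -0.697, "grip": 0},
    {"x": 0.577, "y": -0.697, "grip": 0},
    {"x": 0.577, "y": -0.697, "grip": 0},
    {"x": 0.577, "y": -0.697, "grip": 0},
    {"x": 0.577, "y": -0.697, "grip": 0},
    {"x": 0.577, "y": -0.697, "grip": 0},
    {"x": 0.577, "y": -0.697, "grip": 0},
    {"x": 0.577, "y": -0.697, "grip": 0},
    {"x": 0.577, "y": -0.697, "grip": 0},
    {"x": 0.577, "y": -0.697, "grip": 0},
    {"x": 0.577, "y": -0.697, "grip": 0},
    {"x": 0.577, "y": -0.697, "grip": 0},
    {"x": 0.577, "y": -0.697, "grip": 0},
  ],
)

```text
$.deltas[0]: bad value
```

```bash
python3 - <<'E'
from h import *
s=robot.sense();print(s["tool_pos"],s["ee_rot"],s["gripper_width"],s["wrist_force"],s["q"],rel([[*push("blue",114,gap=.015),.153]]))
save("top","t1.png")
E
```

```text
[ 0.22877787 -0.58161219  0.19178114] [-3.08654468e+00 -5.85221256e-01  2.85444023e-05] 0.9976498852353495 [-0.32422713 -0.70773404  0.71408977] [-1.19843036e+00  3.53013638e-01  1.63338437e+00 -7.92763688e-06
  1.15525469e+00 -2.39028833e-03] [[ 1.14725589 -1.39654944  0.077638  ]]
```

View pics/t1.png

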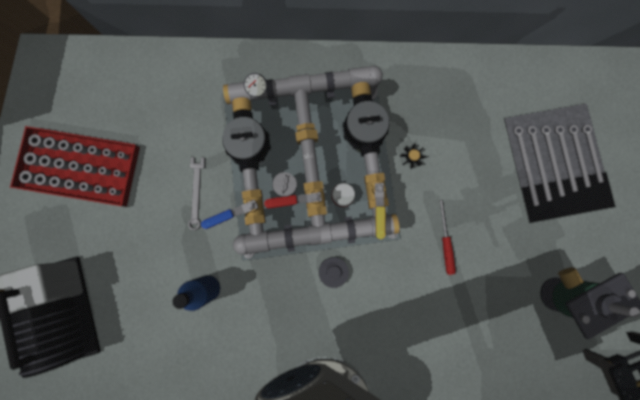

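The calls were refused and the arm hasn't moved; the picture is the same as the first one. Each row probably needs all seven keys.

Emit:
servo_tool(
  deltas=[
    {"x": 0, "y": 0, "z": -0.1, "wx": 0, "wy": 0, "wz": 0, "grip": 0},
    {"x": 0, "y": 0, "z": -0.2164, "wx": 0, "wy": 0, "wz": 0, "grip": 0},
    {"x": 0, "y": 0, "z": -0.2164, "wx": 0, "wy": 0, "wz": 0, "grip": 0},
    {"x": 0.57, "y": -0.7, "z": -0.2164, "wx": 0, "wy": 0, "wz": 0, "grip": 0},
    {"x": 0.57, "y": -0.7, "z": -0.2164, "wx": 0, "wy": 0, "wz": 0, "grip": 0},
    {"x": 0.57, "y": -0.7, "z": -0.2164, "wx": 0, "wy": 0, "wz": 0, "grip": 0},
    {"x": 0.57, "y": -0.7, "z": -0.2164, "wx": 0, "wy": 0, "wz": 0, "grip": 0},
    {"x": 0.57, "y": -0.7, "z": -0.2164, "wx": 0, "wy": 0, "wz": 0, "grip": 0},
    {"x": 0.57, "y": -0.7, "z": -0.2164, "wx": 0, "wy": 0, "wz": 0, "grip": 0},
    {"x": 0.57, "y": -0.7, "z": -0.2164, "wx": 0, "wy": 0, "wz": 0, "grip": 0},
    {"x": 0.57, "y": -0.7, "z": -0.2164, "wx": 0, "wy": 0, "wz": 0, "grip": 0},
    {"x": 0.57, "y": -0.7, "z": -0.2164, "wx": 0, "wy": 0, "wz": 0, "grip": 0},
    {"x": 0.57, "y": -0.7, "z": -0.2164, "wx": 0, "wy": 0, "wz": 0, "grip": 0},
    {"x": 0.57, "y": -0.7, "z": -0.2164, "wx": 0, "wy": 0, "wz": 0, "grip": 0},
  ],
)

```text
time_s: 2.0
tool_pos: [0.3661, -0.1505, 0.2999]
ee_rot: [3.085, 0.591, 0.0]
wrist_force: [0.8, -1.3, -0.4]
gripper_width: 0.005
gripper_force: 0.0
```

Emit:
servo_tool(
  deltas=[
    {"x": 0.577, "y": -0.697, "z": 0, "wx": 0, "wy": 0, "wz": 0, "grip": 0},
    {"x": 0.577, "y": -0.697, "z": 0, "wx": 0, "wy": 0, "wz": 0, "grip": 0},
    {"x": 0.577, "y": -0.697, "z": 0, "wx": 0, "wy": 0, "wz": 0, "grip": 0},
    {"x": 0.577, "y": -0.697, "z": 0, "wx": 0, "wy": 0, "wz": 0, "grip": 0},
    {"x": 0.577, "y": -0.697, "z": 0, "wx": 0, "wy": 0, "wz": 0, "grip": 0},
    {"x": 0.577, "y": -0.697, "z": 0, "wx": 0, "wy": 0, "wz": 0, "grip": 0},
    {"x": 0.577, "y": -0.697, "z": 0, "wx": 0, "wy": 0, "wz": 0, "grip": 0},
    {"x": 0.577, "y": -0.697, "z": 0, "wx": 0, "wy": 0, "wz": 0, "grip": 0},
    {"x": 0.577, "y": -0.697, "z": 0, "wx": 0, "wy": 0, "wz": 0, "grip": 0},
    {"x": 0.577, "y": -0.697, "z": 0, "wx": 0, "wy": 0, "wz": 0, "grip": 0},
    {"x": 0.577, "y": -0.697, "z": 0, "wx": 0, "wy": 0, "wz": 0, "grip": 0},
    {"x": 0.577, "y": -0.697, "z": 0, "wx": 0, "wy": 0, "wz": 0, "grip": 0},
    {"x": 0.577, "y": -0.697, "z": 0, "wx": 0, "wy": 0, "wz": 0, "grip": 0},
    {"x": 0.577, "y": -0.697, "z": 0, "wx": 0, "wy": 0, "wz": 0, "grip": 0},
  ],
)

```text
time_s: 3.4
tool_pos: [0.5069, 0.2769, 0.3003]
ee_rot: [3.087, 0.583, 0.001]
wrist_force: [-0.0, 0.4, -0.7]
gripper_width: 0.007
gripper_force: 0.0
```

```bash
python3 - <<'E'
from h import *
s=robot.sense();print(s["tool_pos"],s["q"],rel([[*push("blue",114,gap=.015),.153]]))
save("scene","s1.png")
E
```

```text
[0.50694082 0.27691913 0.30033351] [ 4.97494264e-01  1.93577809e-01  1.60574208e+00 -1.97609122e-04
  1.34185371e+00  1.69528043e+00] [[ 0.00087882 -0.00234803  0.29466712]]
```

View pics/s1.png

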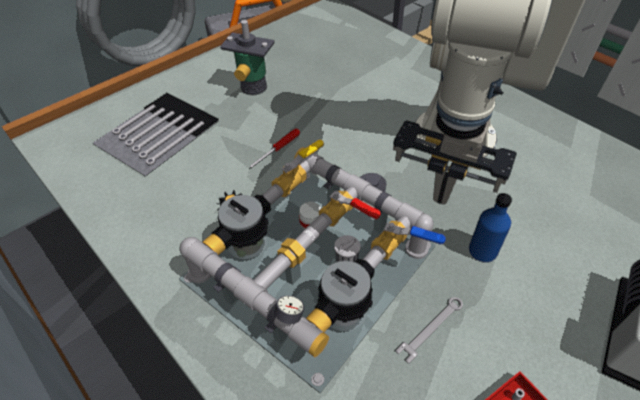

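Emit:
servo_tool(
  deltas=[
    {"x": 0, "y": 0, "z": 0.1, "wx": 0, "wy": 0, "wz": 0, "grip": 0},
    {"x": 0, "y": 0, "z": 0.2, "wx": 0, "wy": 0, "wz": 0, "grip": 0},
    {"x": 0, "y": 0, "z": 0.2, "wx": 0, "wy": 0, "wz": 0, "grip": 0},
  ],
)

```text
time_s: 3.75
tool_pos: [0.5029, 0.2757, 0.1945]
ee_rot: [3.084, 0.584, -0.015]
wrist_force: [-1.5, 0.2, -0.6]
gripper_width: 0.003
gripper_force: 0.0
```

```bash
python3 - <<'E'
from h import *
s=robot.sense();print(s["tool_pos"],proj("scene",s["tool_pos"]),rel([[*push("blue",114,gap=.015),.153]]))
save("scene","s2.png");im=cv2.imread("pics/s2.png")
cv2.imwrite("pics/s2c.png",cv2.resize(im[120:300,330:530],None,fx=3,fy=3))
E
```

```text
[0.50289975 0.2757141  0.19450642] [429.84515842 239.74271178] [[ 0.01025509 -0.00170625  0.08291101]]
```

View pics/s2c.png

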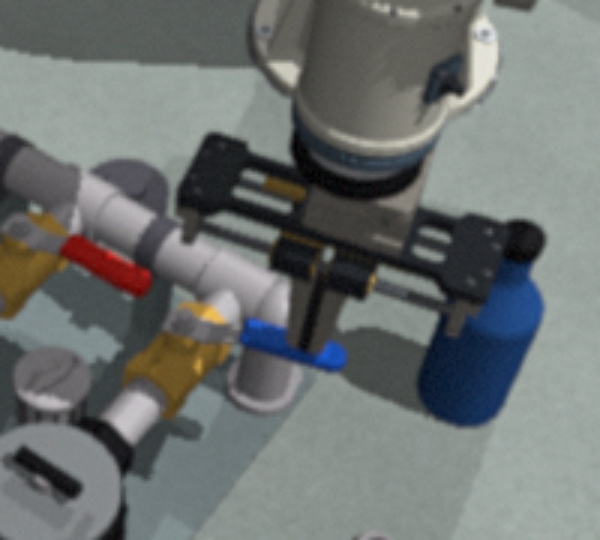

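Emit:
servo_tool(
  deltas=[
    {"x": 0.01, "y": 0, "z": 0, "wx": 0, "wy": 0, "wz": 0, "grip": 0},
    {"x": 0.01, "y": 0, "z": 0.03, "wx": 0, "wy": 0, "wz": 0, "grip": 0},
    {"x": 0.01, "y": 0, "z": 0.06, "wx": 0, "wy": 0, "wz": 0, "grip": 0},
    {"x": 0.01, "y": 0, "z": 0.094, "wx": 0, "wy": 0, "wz": 0, "grip": 0},
    {"x": 0.01, "y": 0, "z": 0.094, "wx": 0, "wy": 0, "wz": 0, "grip": 0},
    {"x": 0.01, "y": 0, "z": 0.094, "wx": 0, "wy": 0, "wz": 0, "grip": 0},
  ],
)

```text
time_s: 4.4
tool_pos: [0.5113, 0.2801, 0.1529]
ee_rot: [3.086, 0.585, -0.001]
wrist_force: [0.3, 0.4, 1.2]
gripper_width: 0.005
gripper_force: 0.0
```

```bash
python3 - <<'E'
from h import *
s=robot.sense();print(s["tool_pos"],s["wrist_force"])
for th in list(range(114,191,6)): print(th,rel([[*push("blue",th),.153]]).round(3))
E
```

```text
[0.51127355 0.28013676 0.15285393] [0.26204761 0.44838363 1.24362643]
114 [[-0.039  0.002 -0.   ]]
120 [[-0.055 -0.001 -0.   ]]
126 [[-0.071 -0.003 -0.   ]]
132 [[-0.088 -0.004 -0.   ]]
138 [[-0.105 -0.002 -0.   ]]
144 [[-0.123  0.001 -0.   ]]
150 [[-0.14   0.005 -0.   ]]
156 [[-0.157  0.012 -0.   ]]
162 [[-0.174  0.021 -0.   ]]
168 [[-0.19   0.032 -0.   ]]
174 [[-0.206  0.044 -0.   ]]
180 [[-0.219  0.059 -0.   ]]
186 [[-0.232  0.076 -0.   ]]
```

Emit:
servo_tool(
  deltas=[
    {"x": -0.02, "y": 0.001, "z": 0, "wx": 0, "wy": 0, "wz": 0, "grip": 0},
    {"x": -0.039, "y": 0.002, "z": 0, "wx": 0, "wy": 0, "wz": 0, "grip": 0},
    {"x": -0.055, "y": -0.001, "z": 0, "wx": 0, "wy": 0, "wz": 0, "grip": 0},
    {"x": -0.071, "y": -0.003, "z": 0, "wx": 0, "wy": 0, "wz": 0, "grip": 0},
    {"x": -0.088, "y": -0.004, "z": 0, "wx": 0, "wy": 0, "wz": 0, "grip": 0},
    {"x": -0.105, "y": -0.002, "z": 0, "wx": 0, "wy": 0, "wz": 0, "grip": 0},
    {"x": -0.123, "y": 0.001, "z": 0, "wx": 0, "wy": 0, "wz": 0, "grip": 0},
    {"x": -0.14, "y": 0.005, "z": 0, "wx": 0, "wy": 0, "wz": 0, "grip": 0},
    {"x": -0.14, "y": 0.005, "z": 0, "wx": 0, "wy": 0, "wz": 0, "grip": 0},
    {"x": -0.14, "y": 0.005, "z": 0, "wx": 0, "wy": 0, "wz": 0, "grip": 0},
  ],
)

```text
time_s: 5.4
tool_pos: [0.4473, 0.2522, 0.1532]
ee_rot: [-3.086, -0.585, -0.001]
wrist_force: [0.3, 0.5, -0.6]
gripper_width: 0.005
gripper_force: 0.0
```

```bash
python3 - <<'E'
from h import *
s=robot.sense();print(s["tool_pos"],s["wrist_force"])
for th in list(range(150,196,4)): print(th,rel([[*push("blue",th),.153]]).round(3))
E
```

```text
[0.44732838 0.25218453 0.15315158] [ 0.31537079  0.50235519 -0.57769121]
150 [[-0.001  0.     0.   ]]
154 [[-0.012  0.004  0.   ]]
158 [[-0.024  0.01   0.   ]]
162 [[-0.035  0.016  0.   ]]
166 [[-0.046  0.023  0.   ]]
170 [[-0.056  0.031  0.   ]]
174 [[-0.066  0.039  0.   ]]
178 [[-0.075  0.049  0.   ]]
182 [[-0.084  0.059  0.   ]]
186 [[-0.092  0.071  0.   ]]
190 [[-0.1    0.083  0.   ]]
194 [[-0.106  0.095  0.   ]]
```

Emit:
servo_tool(
  deltas=[
    {"x": -0.012, "y": 0.004, "z": 0, "wx": 0, "wy": 0, "wz": 0, "grip": 0},
    {"x": -0.024, "y": 0.01, "z": 0, "wx": 0, "wy": 0, "wz": 0, "grip": 0},
    {"x": -0.035, "y": 0.016, "z": 0, "wx": 0, "wy": 0, "wz": 0, "grip": 0},
    {"x": -0.046, "y": 0.023, "z": 0, "wx": 0, "wy": 0, "wz": 0, "grip": 0},
    {"x": -0.056, "y": 0.031, "z": 0, "wx": 0, "wy": 0, "wz": 0, "grip": 0},
    {"x": -0.066, "y": 0.039, "z": 0, "wx": 0, "wy": 0, "wz": 0, "grip": 0},
    {"x": -0.075, "y": 0.049, "z": 0, "wx": 0, "wy": 0, "wz": 0, "grip": 0},
    {"x": -0.084, "y": 0.059, "z": 0, "wx": 0, "wy": 0, "wz": 0, "grip": 0},
    {"x": -0.088, "y": 0.065, "z": 0, "wx": 0, "wy": 0, "wz": 0, "grip": 0},
    {"x": -0.092, "y": 0.071, "z": 0, "wx": 0, "wy": 0, "wz": 0, "grip": 0},
  ],
)

```text
time_s: 6.4
tool_pos: [0.4174, 0.202, 0.1531]
ee_rot: [-3.087, -0.585, -0.0]
wrist_force: [-0.7, 0.0, 0.2]
gripper_width: 0.004
gripper_force: 0.0
```

```bash
python3 - <<'E'
from h import *
s=robot.sense();print(s["tool_pos"],s["wrist_force"])
for th in (186,188,190,192,194): print(th,rel([[*push("blue",th),.153]]).round(3))
save("scene","s3.png");im=cv2.imread("pics/s3.png")
cv2.imwrite("pics/s3c.png",cv2.resize(im[120:300,330:530],None,fx=3,fy=3))
E
```

```text
[0.41743974 0.20202662 0.15305519] [-0.73477648  0.00615075  0.22614158]
186 [[-0.    -0.001  0.   ]]
188 [[-0.004  0.005  0.   ]]
190 [[-0.007  0.011  0.   ]]
192 [[-0.011  0.017  0.   ]]
194 [[-0.014  0.024  0.   ]]
```

View pics/s3c.png

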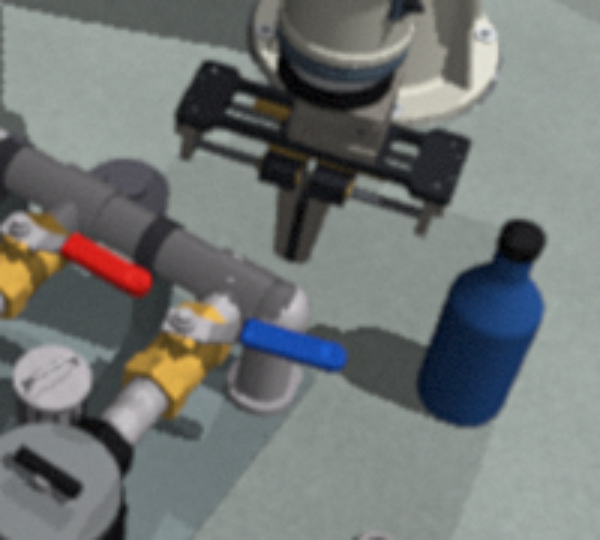

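The finger missed: the blue lever still sits at scene pixel (428,235) and the finger has ended up on the robot side of it. I'll compare the two cameras' estimates.

```bash
python3 - <<'E'
from h import *
s=robot.sense();print("tcp scene",proj("scene",s["tool_pos"]),"top",proj("top",s["tool_pos"]))
im={"scene":robot.capture("scene"),"top":robot.capture("top")}
for c in im: cv2.imwrite(f"pics/n_{c}.png",im[c][:,:,::-1])
def sg(c,lo,hi,box):
    h=cv2.cvtColor(im[c],cv2.COLOR_RGB2HSV);m=cv2.inRange(h,lo,hi);k=np.zeros_like(m);a,b,cc,d=box;k[b:d,a:cc]=m[b:d,a:cc]
    v,u=np.nonzero(k);return np.array([u.mean(),v.mean()]),len(u)
for n,lo,hi,b1,b2 in(("blue",(105,130,60),(125,255,255),(400,215,450,247),(195,200,240,235)),("red",(0,140,70),(8,255,255),(345,190,390,222),(255,190,305,215)),("yellow",(22,150,110),(34,255,255),(295,135,330,165),(365,195,395,245))):
    p,k=sg("scene",lo,hi,b1);q,l=sg("top",lo,hi,b2)
    o1,d1=ray("scene",p);o2,d2=ray("top",q)
    x=np.linalg.lstsq(np.c_[d1,-d2],o2-o1,rcond=None)[0]
    A=o1+d1*x[0];B=o2+d2*x[1];print(n,p,k,q,l,A.round(4),B.round(4))
o=robot.outline_of("scene","blue_lever");print([(r["confidence"],r["extent"]) for r in o[:2]])
cv2.imwrite("pics/n_topc.png",cv2.resize(im["top"][160:300,170:400][:,:,::-1],None,fx=3.4,fy=3.4))
E
```

```text
tcp scene [425.31181034 210.19855512] top [240.51228345 246.58859208]
blue [427.4969697  234.72727273] 330 [226.12359551 214.79775281] 89 [0.4747 0.2526 0.1633] [0.4888 0.2357 0.1598]
red [365.3006993  207.97902098] 286 [280.56785714 201.45357143] 280 [0.52   0.1127 0.168 ] [0.5208 0.1118 0.168 ]
yellow [310.4673913 148.25     ] 184 [380.35294118 227.94117647] 17 [ 0.4719 -0.1245  0.1579] [ 0.4651 -0.1169  0.1564]
[(0.7, [385.3, 226.6, 443.8, 243.1])]
```

View pics/n_topc.png

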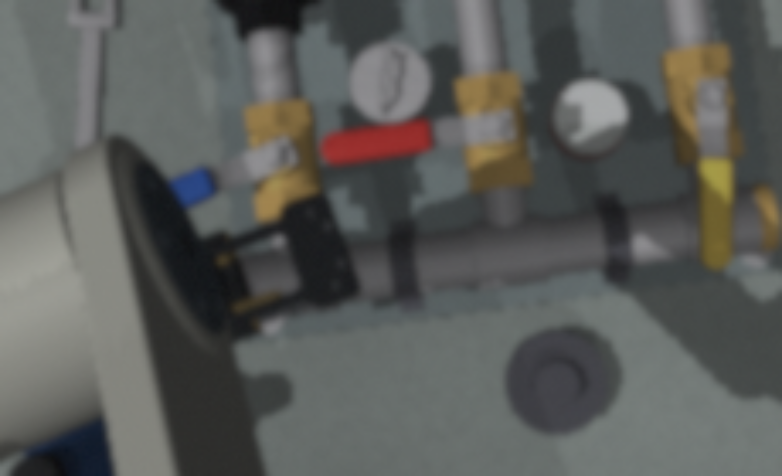

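The top crop (zoomed 3.4 times) also shows the blue lever at its old angle. I'll measure numerically whether it moved at all, and where the visible fingertip ends compared with the reported TCP.

```bash
python3 - <<'E'
from h import *
def pc(f):
    h=cv2.cvtColor(cv2.imread(f),cv2.COLOR_BGR2HSV);m=cv2.inRange(h,(105,130,60),(125,255,255))[215:250,395:450]
    v,u=np.nonzero(m);w,V=np.linalg.eigh(np.cov(u,v));a=V[:,1]
    return len(u),u.mean().round(2)+395,v.mean().round(2)+215,np.degrees(np.arctan2(a[1],a[0])).round(1),u.min()+395,u.max()+395
for f in("s0","s1","s3","n_scene"): print(f,pc(f"pics/{f}.png"))
a=cv2.imread("pics/s0.png").astype(int);b=cv2.imread("pics/s3.png").astype(int)
d=abs(a-b).max(2)
for r in range(196,216): print(r,''.join('#' if x>25 else '.' for x in d[r,405:450]))
s=robot.sense();p=s["tool_pos"]
for z in(-.01,0,.01,.02): print(z,proj("scene",p+np.array([0,0,z])))
for z in (.16,.166,.172):
  for r in (.042,.117):
    t=np.radians(114);print("lever",z,r,proj("scene",[.510+r*np.cos(t),.181+r*np.sin(t),z]))
E
```

```text
s0 (330, np.float64(427.33), np.float64(234.61), np.float64(-163.9), np.int64(410), np.int64(445))
s1 (331, np.float64(427.42), np.float64(234.69), np.float64(-163.6), np.int64(410), np.int64(445))
s3 (331, np.float64(427.55), np.float64(234.75), np.float64(-163.8), np.int64(410), np.int64(445))
n_scene (330, np.float64(427.5), np.float64(234.73), np.float64(-163.8), np.int64(410), np.int64(445))
196 ................################.............
197 ................################.............
198 ................###############..............
199 ................###############..............
200 ................###############..............
201 ................##############...............
202 ................##############...............
203 ##..............#############................
204 ##..............#############................
205 ###..............############................
206 ####...............#########.................
207 #########............######..................
208 ##########...................................
209 ############.................................
210 ##############...............................
211 ################.............................
212 ##################...........................
213 #..#################.........................
214 #######################......................
215 ########################.....................
-0.01 [424.82681377 213.27061852]
0 [425.47079484 210.43729296]
0.01 [426.1238681  207.56396449]
0.02 [426.78622745 204.64977992]
lever 0.16 0.042 [409.71413593 231.31504649]
lever 0.16 0.117 [444.08643284 242.18770344]
lever 0.166 0.042 [410.05329064 229.60879619]
lever 0.166 0.117 [444.58697689 240.4973813 ]
lever 0.172 0.042 [410.39545586 227.88740028]
lever 0.172 0.117 [445.09205049 238.79176303]
```

The lever never moved, and the fingertip shows about 20 mm higher than the reported TCP, so it passed just over the sleeve. I'll go back and repeat the push lower, at a TCP height of 0.137, which still clears the header.

```bash
python3 - <<'E'
from h import *
p=robot.sense()["tool_pos"];S=np.array([.511,.280,.137])
print(rel([[*p[:2],.22],[*S[:2],.22],S]).round(3))
for th in (114,120,126,132): print(th,rel([[*push("blue",th),.137]],S).round(3))
E
```

```text
[[ 0.    -0.    -0.134]
 [ 0.231 -0.076 -0.134]
 [ 0.231 -0.076  0.032]]
114 [[-0.039  0.002 -0.   ]]
120 [[-0.054 -0.001 -0.   ]]
126 [[-0.071 -0.003 -0.   ]]
132 [[-0.088 -0.004 -0.   ]]
```

Emit:
servo_tool(
  deltas=[
    {"x": 0, "y": 0, "z": -0.07, "wx": 0, "wy": 0, "wz": 0, "grip": 0},
    {"x": 0, "y": 0, "z": -0.134, "wx": 0, "wy": 0, "wz": 0, "grip": 0},
    {"x": 0, "y": 0, "z": -0.134, "wx": 0, "wy": 0, "wz": 0, "grip": 0},
    {"x": 0.08, "y": -0.03, "z": -0.134, "wx": 0, "wy": 0, "wz": 0, "grip": 0},
    {"x": 0.16, "y": -0.05, "z": -0.134, "wx": 0, "wy": 0, "wz": 0, "grip": 0},
    {"x": 0.231, "y": -0.076, "z": -0.134, "wx": 0, "wy": 0, "wz": 0, "grip": 0},
    {"x": 0.231, "y": -0.076, "z": -0.134, "wx": 0, "wy": 0, "wz": 0, "grip": 0},
    {"x": 0.231, "y": -0.076, "z": -0.134, "wx": 0, "wy": 0, "wz": 0, "grip": 0},
    {"x": 0.231, "y": -0.076, "z": -0.06, "wx": 0, "wy": 0, "wz": 0, "grip": 0},
    {"x": 0.231, "y": -0.076, "z": 0, "wx": 0, "wy": 0, "wz": 0, "grip": 0},
    {"x": 0.231, "y": -0.076, "z": 0.032, "wx": 0, "wy": 0, "wz": 0, "grip": 0},
    {"x": 0.231, "y": -0.076, "z": 0.032, "wx": 0, "wy": 0, "wz": 0, "grip": 0},
    {"x": 0.231, "y": -0.076, "z": 0.032, "wx": 0, "wy": 0, "wz": 0, "grip": 0},
  ],
)

```text
time_s: 7.9
tool_pos: [0.5104, 0.2795, 0.1374]
ee_rot: [3.086, 0.585, -0.001]
wrist_force: [0.5, -0.0, -0.2]
gripper_width: 0.007
gripper_force: 0.0
```

Emit:
servo_tool(
  deltas=[
    {"x": -0.02, "y": 0.001, "z": 0, "wx": 0, "wy": 0, "wz": 0, "grip": 0},
    {"x": -0.039, "y": 0.002, "z": 0, "wx": 0, "wy": 0, "wz": 0, "grip": 0},
    {"x": -0.055, "y": -0.001, "z": 0, "wx": 0, "wy": 0, "wz": 0, "grip": 0},
    {"x": -0.071, "y": -0.003, "z": 0, "wx": 0, "wy": 0, "wz": 0, "grip": 0},
    {"x": -0.071, "y": -0.003, "z": 0, "wx": 0, "wy": 0, "wz": 0, "grip": 0},
  ],
)

```text
time_s: 8.4
tool_pos: [0.4785, 0.2685, 0.1386]
ee_rot: [-3.086, -0.586, -0.008]
wrist_force: [4.1, 0.9, -0.1]
gripper_width: 0.004
gripper_force: 1.7
```

```bash
python3 - <<'E'
from h import *
s=robot.sense();p=s["tool_pos"];print(p,s["wrist_force"])
save("scene","s4.png")
im=cv2.imread("pics/s4.png");h=cv2.cvtColor(im,cv2.COLOR_BGR2HSV);m=cv2.inRange(h,(105,130,60),(125,255,255))[205:260,390:455]
for r in range(0,55,2): print(r+205,''.join('#' if x else '.' for x in m[r]))
cv2.imwrite("pics/s4c.png",cv2.resize(im[150:280,350:500],None,fx=4,fy=4))
E
```

```text
[0.47846591 0.26849754 0.13858104] [ 4.0752208   0.88127623 -0.08515948]
205 .................................................................
207 .................................................................
209 .................................................................
211 .................................................................
213 .................................................................
215 .................................................................
217 .................................................................
219 .................................................................
221 .................................................................
223 .................................................................
225 ......................###########................................
227 ......................###############............................
229 ......................###############............................
231 ......................###############.................##.........
233 .............................########......
[... 232 characters left out ...]

241 .................................................................
243 .................................................................
245 .................................................................
247 .................................................................
249 .................................................................
251 .................................................................
253 .................................................................
255 .................................................................
257 .................................................................
259 .................................................................
```

Contact at last: about 4 N, and the lever has moved. I'll continue along the arc.

```bash
python3 - <<'E'
from h import *
for th in range(126,190,5): print(th,rel([[*push("blue",th),.137]],[*push("blue",126),.137]).round(3))
E
```

```text
126 [[0. 0. 0.]]
131 [[-0.014 -0.    -0.   ]]
136 [[-0.028  0.    -0.   ]]
141 [[-0.043  0.002 -0.   ]]
146 [[-0.057  0.005 -0.   ]]
151 [[-0.072  0.01  -0.   ]]
156 [[-0.086  0.015 -0.   ]]
161 [[-0.1    0.023 -0.   ]]
166 [[-0.114  0.031 -0.001]]
171 [[-0.127  0.041 -0.001]]
176 [[-0.139  0.052 -0.001]]
181 [[-0.15   0.065 -0.001]]
186 [[-0.161  0.079 -0.001]]
```

Emit:
servo_tool(
  deltas=[
    {"x": -0.014, "y": 0, "z": 0, "wx": 0, "wy": 0, "wz": 0, "grip": 0},
    {"x": -0.028, "y": 0, "z": 0, "wx": 0, "wy": 0, "wz": 0, "grip": 0},
    {"x": -0.043, "y": 0.002, "z": 0, "wx": 0, "wy": 0, "wz": 0, "grip": 0},
    {"x": -0.057, "y": 0.005, "z": 0, "wx": 0, "wy": 0, "wz": 0, "grip": 0},
    {"x": -0.072, "y": 0.01, "z": 0, "wx": 0, "wy": 0, "wz": 0, "grip": 0},
    {"x": -0.086, "y": 0.015, "z": 0, "wx": 0, "wy": 0, "wz": 0, "grip": 0},
    {"x": -0.1, "y": 0.023, "z": 0, "wx": 0, "wy": 0, "wz": 0, "grip": 0},
    {"x": -0.114, "y": 0.031, "z": 0, "wx": 0, "wy": 0, "wz": 0, "grip": 0},
    {"x": -0.127, "y": 0.041, "z": 0, "wx": 0, "wy": 0, "wz": 0, "grip": 0},
    {"x": -0.139, "y": 0.052, "z": 0, "wx": 0, "wy": 0, "wz": 0, "grip": 0},
    {"x": -0.15, "y": 0.065, "z": 0, "wx": 0, "wy": 0, "wz": 0, "grip": 0},
    {"x": -0.161, "y": 0.079, "z": 0, "wx": 0, "wy": 0, "wz": 0, "grip": 0},
  ],
)

```text
time_s: 9.65
tool_pos: [0.4191, 0.2039, 0.1387]
ee_rot: [-3.084, -0.584, -0.01]
wrist_force: [5.0, 7.5, 0.9]
gripper_width: 0.005
gripper_force: 3.6
```

```bash
python3 - <<'E'
from h import *
s=robot.sense();print(s["tool_pos"],s["wrist_force"],push("blue",186))
for th in (186,188,190,192,194): print(th,rel([[*push("blue",th),.137]],[*push("blue",186),.137]).round(3))
E
```

```text
[0.4190561  0.20387132 0.13871109] [4.98713344 7.50952531 0.92425239] [0.41725079 0.20244025]
186 [[0. 0. 0.]]
188 [[-0.004  0.006 -0.   ]]
190 [[-0.007  0.012 -0.   ]]
192 [[-0.011  0.018 -0.   ]]
194 [[-0.014  0.025 -0.   ]]
```

Emit:
servo_tool(
  deltas=[
    {"x": -0.004, "y": 0.006, "z": 0, "wx": 0, "wy": 0, "wz": 0, "grip": 0},
    {"x": -0.006, "y": 0.01, "z": 0, "wx": 0, "wy": 0, "wz": 0, "grip": 0},
    {"x": -0.006, "y": 0.01, "z": 0, "wx": 0, "wy": 0, "wz": 0, "grip": 0},
  ],
)

```text
time_s: 9.95
tool_pos: [0.417, 0.1974, 0.1383]
ee_rot: [-3.085, -0.584, -0.006]
wrist_force: [1.5, 4.3, 2.6]
gripper_width: 0.004
gripper_force: 2.0
```

Emit:
servo_tool(
  deltas=[
    {"x": -0.002, "y": 0.005, "z": 0, "wx": 0, "wy": 0, "wz": 0, "grip": 0},
    {"x": -0.002, "y": 0.005, "z": 0, "wx": 0, "wy": 0, "wz": 0, "grip": 0},
    {"x": -0.002, "y": 0.005, "z": 0, "wx": 0, "wy": 0, "wz": 0, "grip": 0},
  ],
)

```text
time_s: 10.25
tool_pos: [0.4168, 0.1948, 0.1382]
ee_rot: [-3.085, -0.584, -0.005]
wrist_force: [2.7, 4.5, 2.6]
gripper_width: 0.004
gripper_force: 2.3
```

Emit:
servo_tool(
  deltas=[
    {"x": -0.002, "y": 0.005, "z": 0, "wx": 0, "wy": 0, "wz": 0, "grip": 0},
    {"x": -0.004, "y": 0.01, "z": 0, "wx": 0, "wy": 0, "wz": 0, "grip": 0},
    {"x": -0.004, "y": 0.01, "z": 0, "wx": 0, "wy": 0, "wz": 0, "grip": 0},
  ],
)

```text
time_s: 10.55
tool_pos: [0.4171, 0.192, 0.1384]
ee_rot: [-3.081, -0.581, -0.008]
wrist_force: [0.4, 18.5, 1.3]
gripper_width: 0.004
gripper_force: 9.3
```

Emit:
servo_tool(
  deltas=[
    {"x": -0.002, "y": 0.005, "z": 0, "wx": 0, "wy": 0, "wz": 0, "grip": 0},
    {"x": -0.002, "y": 0.005, "z": 0, "wx": 0, "wy": 0, "wz": 0, "grip": 0},
    {"x": -0.002, "y": 0.005, "z": 0, "wx": 0, "wy": 0, "wz": 0, "grip": 0},
  ],
)

```text
time_s: 10.85
tool_pos: [0.4172, 0.1916, 0.1386]
ee_rot: [-3.077, -0.578, -0.009]
wrist_force: [-1.4, 31.3, -1.3]
gripper_width: 0.009
gripper_force: 15.1
```

The force rose to 31 N with no further movement, so the blue lever is against its stop. I'll back off, lift and check.

Emit:
servo_tool(
  deltas=[
    {"x": 0.022, "y": -0.056, "z": 0, "wx": 0, "wy": 0, "wz": 0, "grip": 0},
    {"x": 0.022, "y": -0.056, "z": 0, "wx": 0, "wy": 0, "wz": 0, "grip": 0},
    {"x": 0.022, "y": -0.056, "z": -0.1, "wx": 0, "wy": 0, "wz": 0, "grip": 0},
    {"x": 0.022, "y": -0.056, "z": -0.2, "wx": 0, "wy": 0, "wz": 0, "grip": 0},
    {"x": 0.022, "y": -0.056, "z": -0.3, "wx": 0, "wy": 0, "wz": 0, "grip": 0},
    {"x": 0.022, "y": -0.056, "z": -0.3, "wx": 0, "wy": 0, "wz": 0, "grip": 0},
  ],
)

```text
time_s: 11.45
tool_pos: [0.4183, 0.2166, 0.2935]
ee_rot: [-3.084, -0.585, -0.015]
wrist_force: [-0.0, 0.7, 0.1]
gripper_width: 0.005
gripper_force: 0.0
```

```bash
python3 - <<'E'
from h import *
save("scene","s5.png")
im=cv2.imread("pics/s5.png");h=cv2.cvtColor(im,cv2.COLOR_BGR2HSV)
m=cv2.inRange(h,(105,130,60),(125,255,255));m[:, 470:]=0;m[:170]=0;m[260:]=0;m[:,:370]=0
v,u=np.nonzero(m);P=np.array([atz("scene",p,.170)[:2] for p in zip(u,v)]);mu=P.mean(0);w,V=np.linalg.eigh(np.cov(P.T));ax=V[:,1];e=(P-mu)@ax
print(len(u),u.min(),u.max(),v.min(),v.max(),mu,np.degrees(np.arctan2(*ax[::-1])),np.ptp(e), "expect mid",STEM["blue"]+.08*np.array([np.cos(np.radians(190)),np.sin(np.radians(190))]))
s=push("yellow",181,gap=.02);p=np.array(robot.sense()["tool_pos"])
print(p,robot.sense()["wrist_force"],s,rel([[*s,p[2]],[*s,.137]]).round(3))
for th in list(range(181,94,-6)): print(th,push("yellow",th).round(3),rel([[*push("yellow",th),.137]],[*s,.137]).round(3))
E
```

```text
233 399 421 191 213 [0.43451093 0.17128945] -171.10960167581706 0.07538029877979727 expect mid [0.43121538 0.16710815]
[0.41692851 0.21588469 0.29012145] [-0.52299338 -0.41879758 -0.72850492] [ 0.4709101  -0.16792507] [[-0.181  0.754 -0.001]
 [-0.182  0.754  0.305]]
181 [ 0.471 -0.148] [[ 0.014 -0.037  0.   ]]
175 [ 0.468 -0.139] [[ 0.015 -0.057  0.   ]]
169 [ 0.466 -0.129] [[ 0.019 -0.077  0.   ]]
163 [ 0.465 -0.119] [[ 0.025 -0.096  0.   ]]
157 [ 0.465 -0.108] [[ 0.033 -0.115  0.   ]]
151 [ 0.467 -0.098] [[ 0.043 -0.134  0.   ]]
145 [ 0.469 -0.087] [[ 0.056 -0.151  0.   ]]
139 [ 0.474 -0.077] [[ 0.071 -0.167  0.   ]]
133 [ 0.479 -0.068] [[ 0.088 -0.181  0.001]]
127 [ 0.486 -0.058] [[ 0.107 -0.193  0.001]]
121 [ 0.493 -0.05 ] [[ 0.128 -0.203  0.001]]
115 [ 0.502 -0.043] [[ 0.149 -0.21   0.001]]
109 [ 0.51  -0.037] [[ 0.169 -0.215  0.001]]
103 [ 0.517 -0.033] [[ 0.185 -0.218  0.001]]
97 [ 0.524 -0.029] [[ 0.201 -0.22   0.001]]
```

Blue is measured at about 189° in the world frame, in line with its pipe. On to the yellow lever.

Emit:
servo_tool(
  deltas=[
    {"x": -0.182, "y": 0.754, "z": 0, "wx": 0, "wy": 0, "wz": 0, "grip": 0},
    {"x": -0.182, "y": 0.754, "z": 0, "wx": 0, "wy": 0, "wz": 0, "grip": 0},
    {"x": -0.182, "y": 0.754, "z": 0, "wx": 0, "wy": 0, "wz": 0, "grip": 0},
    {"x": -0.182, "y": 0.754, "z": 0, "wx": 0, "wy": 0, "wz": 0, "grip": 0},
    {"x": -0.182, "y": 0.754, "z": 0, "wx": 0, "wy": 0, "wz": 0, "grip": 0},
    {"x": -0.182, "y": 0.754, "z": 0, "wx": 0, "wy": 0, "wz": 0, "grip": 0},
    {"x": -0.182, "y": 0.754, "z": 0, "wx": 0, "wy": 0, "wz": 0, "grip": 0},
    {"x": -0.182, "y": 0.754, "z": 0, "wx": 0, "wy": 0, "wz": 0, "grip": 0},
    {"x": -0.182, "y": 0.754, "z": 0, "wx": 0, "wy": 0, "wz": 0, "grip": 0},
    {"x": -0.182, "y": 0.754, "z": 0, "wx": 0, "wy": 0, "wz": 0, "grip": 0},
    {"x": -0.182, "y": 0.754, "z": 0, "wx": 0, "wy": 0, "wz": 0, "grip": 0},
    {"x": -0.182, "y": 0.754, "z": 0, "wx": 0, "wy": 0, "wz": 0, "grip": 0},
  ],
)

```text
time_s: 12.7
tool_pos: [0.4688, -0.1672, 0.2866]
ee_rot: [-3.086, -0.587, 0.001]
wrist_force: [0.3, 0.5, 0.8]
gripper_width: 0.005
gripper_force: 0.0
```

```bash
python3 - <<'E'
from h import *
save("scene","s6.png")
s=push("yellow",181,gap=.02);print(robot.sense()["tool_pos"],rel([[*s,.137]]).round(3))
im=cv2.imread("pics/s6.png");cv2.imwrite("pics/s6c.png",cv2.resize(im[80:260,220:460],None,fx=3,fy=3))
E
```

```text
[ 0.46896506 -0.16726718  0.28679957] [[0.003 0.003 0.3  ]]
```

View pics/s6c.png

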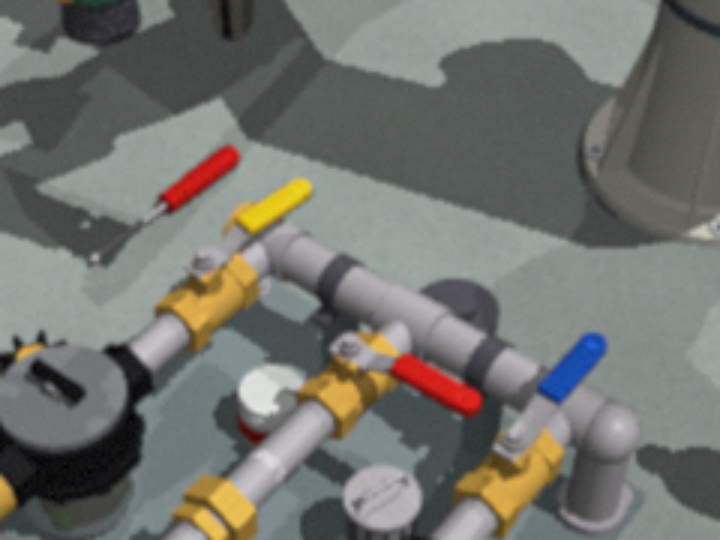

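The crop shows the blue lever in line with its pipe (around 573,367), the yellow one nearly in line and still open (around 275,205), and the red one shut. Everything loose is in place. Descending beside yellow.

Emit:
servo_tool(
  deltas=[
    {"x": 0.003, "y": 0.003, "z": 0.08, "wx": 0, "wy": 0, "wz": 0, "grip": 0},
    {"x": 0.003, "y": 0.003, "z": 0.16, "wx": 0, "wy": 0, "wz": 0, "grip": 0},
    {"x": 0.003, "y": 0.003, "z": 0.23, "wx": 0, "wy": 0, "wz": 0, "grip": 0},
    {"x": 0.003, "y": 0.003, "z": 0.27, "wx": 0, "wy": 0, "wz": 0, "grip": 0},
    {"x": 0.003, "y": 0.003, "z": 0.3, "wx": 0, "wy": 0, "wz": 0, "grip": 0},
    {"x": 0.003, "y": 0.003, "z": 0.3, "wx": 0, "wy": 0, "wz": 0, "grip": 0},
    {"x": 0.003, "y": 0.003, "z": 0.3, "wx": 0, "wy": 0, "wz": 0, "grip": 0},
  ],
)

```text
time_s: 13.45
tool_pos: [0.4714, -0.1687, 0.1374]
ee_rot: [-3.086, -0.587, 0.0]
wrist_force: [0.4, 0.8, 0.7]
gripper_width: 0.006
gripper_force: 0.0
```

Emit:
servo_tool(
  deltas=[
    {"x": 0.007, "y": -0.018, "z": 0, "wx": 0, "wy": 0, "wz": 0, "grip": 0},
    {"x": 0.014, "y": -0.037, "z": 0, "wx": 0, "wy": 0, "wz": 0, "grip": 0},
    {"x": 0.015, "y": -0.057, "z": 0, "wx": 0, "wy": 0, "wz": 0, "grip": 0},
    {"x": 0.019, "y": -0.077, "z": 0, "wx": 0, "wy": 0, "wz": 0, "grip": 0},
    {"x": 0.025, "y": -0.096, "z": 0, "wx": 0, "wy": 0, "wz": 0, "grip": 0},
    {"x": 0.033, "y": -0.115, "z": 0, "wx": 0, "wy": 0, "wz": 0, "grip": 0},
    {"x": 0.043, "y": -0.134, "z": 0, "wx": 0, "wy": 0, "wz": 0, "grip": 0},
    {"x": 0.043, "y": -0.134, "z": 0, "wx": 0, "wy": 0, "wz": 0, "grip": 0},
  ],
)

```text
time_s: 14.25
tool_pos: [0.4675, -0.0986, 0.1379]
ee_rot: [3.084, 0.587, 0.003]
wrist_force: [0.1, -2.4, 1.6]
gripper_width: 0.005
gripper_force: 1.2
```

Emit:
servo_tool(
  deltas=[
    {"x": 0.013, "y": -0.017, "z": 0, "wx": 0, "wy": 0, "wz": 0, "grip": 0},
    {"x": 0.028, "y": -0.033, "z": 0, "wx": 0, "wy": 0, "wz": 0, "grip": 0},
    {"x": 0.045, "y": -0.047, "z": 0, "wx": 0, "wy": 0, "wz": 0, "grip": 0},
    {"x": 0.064, "y": -0.059, "z": 0, "wx": 0, "wy": 0, "wz": 0, "grip": 0},
    {"x": 0.085, "y": -0.069, "z": 0, "wx": 0, "wy": 0, "wz": 0, "grip": 0},
    {"x": 0.106, "y": -0.076, "z": 0, "wx": 0, "wy": 0, "wz": 0, "grip": 0},
    {"x": 0.115, "y": -0.078, "z": 0, "wx": 0, "wy": 0, "wz": 0, "grip": 0},
    {"x": 0.126, "y": -0.081, "z": 0, "wx": 0, "wy": 0, "wz": 0, "grip": 0},
    {"x": 0.126, "y": -0.081, "z": 0, "wx": 0, "wy": 0, "wz": 0, "grip": 0},
  ],
)

```text
time_s: 15.15
tool_pos: [0.5092, -0.038, 0.1368]
ee_rot: [3.086, 0.587, -0.004]
wrist_force: [-2.4, -3.5, -0.3]
gripper_width: 0.007
gripper_force: 1.5
```

Emit:
servo_tool(
  deltas=[
    {"x": 0.006, "y": -0.001, "z": 0, "wx": 0, "wy": 0, "wz": 0, "grip": 0},
    {"x": 0.011, "y": -0.002, "z": 0, "wx": 0, "wy": 0, "wz": 0, "grip": 0},
    {"x": 0.016, "y": -0.003, "z": 0, "wx": 0, "wy": 0, "wz": 0, "grip": 0},
    {"x": 0.016, "y": -0.003, "z": 0, "wx": 0, "wy": 0, "wz": 0, "grip": 0},
  ],
)

```text
time_s: 15.55
tool_pos: [0.5156, -0.0341, 0.1367]
ee_rot: [3.086, 0.586, -0.005]
wrist_force: [-4.1, -5.3, 1.3]
gripper_width: 0.006
gripper_force: 2.5
```

Emit:
servo_tool(
  deltas=[
    {"x": 0.005, "y": 0, "z": 0, "wx": 0, "wy": 0, "wz": 0, "grip": 0},
    {"x": 0.01, "y": 0, "z": 0, "wx": 0, "wy": 0, "wz": 0, "grip": 0},
    {"x": 0.01, "y": 0, "z": 0, "wx": 0, "wy": 0, "wz": 0, "grip": 0},
  ],
)

```text
time_s: 15.85
tool_pos: [0.5201, -0.0323, 0.1367]
ee_rot: [3.086, 0.586, -0.005]
wrist_force: [-4.3, -5.4, 0.5]
gripper_width: 0.008
gripper_force: 2.6
```

Emit:
servo_tool(
  deltas=[
    {"x": 0.005, "y": 0, "z": 0, "wx": 0, "wy": 0, "wz": 0, "grip": 0},
    {"x": 0.005, "y": 0, "z": 0, "wx": 0, "wy": 0, "wz": 0, "grip": 0},
    {"x": 0.005, "y": 0, "z": 0, "wx": 0, "wy": 0, "wz": 0, "grip": 0},
  ],
)

```text
time_s: 16.15
tool_pos: [0.5209, -0.0319, 0.1366]
ee_rot: [3.086, 0.586, -0.01]
wrist_force: [-9.8, -7.6, 3.8]
gripper_width: 0.007
gripper_force: 5.4
```

Emit:
servo_tool(
  deltas=[
    {"x": 0.005, "y": 0, "z": 0, "wx": 0, "wy": 0, "wz": 0, "grip": 0},
    {"x": 0.01, "y": 0, "z": 0, "wx": 0, "wy": 0, "wz": 0, "grip": 0},
    {"x": 0.01, "y": 0, "z": 0, "wx": 0, "wy": 0, "wz": 0, "grip": 0},
    {"x": 0.01, "y": 0, "z": 0, "wx": 0, "wy": 0, "wz": 0, "grip": 0},
  ],
)

```text
time_s: 16.55
tool_pos: [0.5213, -0.0317, 0.1363]
ee_rot: [3.085, 0.586, -0.023]
wrist_force: [-23.8, -16.7, 16.8]
gripper_width: 0.005
gripper_force: 13.7
```

Yellow is against its stop too. I'll back off along -x, lift and verify.

Emit:
servo_tool(
  deltas=[
    {"x": -0.03, "y": 0, "z": 0, "wx": 0, "wy": 0, "wz": 0, "grip": 0},
    {"x": -0.08, "y": 0, "z": 0, "wx": 0, "wy": 0, "wz": 0, "grip": 0},
    {"x": -0.08, "y": 0, "z": 0, "wx": 0, "wy": 0, "wz": 0, "grip": 0},
    {"x": -0.08, "y": 0, "z": -0.1, "wx": 0, "wy": 0, "wz": 0, "grip": 0},
    {"x": -0.08, "y": 0, "z": -0.2, "wx": 0, "wy": 0, "wz": 0, "grip": 0},
    {"x": -0.08, "y": 0, "z": -0.3, "wx": 0, "wy": 0, "wz": 0, "grip": 0},
    {"x": -0.2, "y": 0.2, "z": -0.3, "wx": 0, "wy": 0, "wz": 0, "grip": 0},
    {"x": -0.2, "y": 0.2, "z": -0.3, "wx": 0, "wy": 0, "wz": 0, "grip": 0},
    {"x": -0.2, "y": 0.2, "z": -0.3, "wx": 0, "wy": 0, "wz": 0, "grip": 0},
    {"x": -0.2, "y": 0.2, "z": -0.3, "wx": 0, "wy": 0, "wz": 0, "grip": 0},
    {"x": -0.2, "y": 0.2, "z": -0.3, "wx": 0, "wy": 0, "wz": 0, "grip": 0},
  ],
)

```text
time_s: 17.65
tool_pos: [0.4729, -0.1585, 0.2871]
ee_rot: [-3.086, -0.584, -0.001]
wrist_force: [0.1, 0.3, -1.0]
gripper_width: 0.002
gripper_force: 0.0
```

```bash
python3 - <<'E'
from h import *
save("scene","s7.png")
im=cv2.imread("pics/s7.png");h=cv2.cvtColor(im,cv2.COLOR_BGR2HSV)
for n,lo,hi,(a,b,c,d) in(("blue",(105,130,60),(125,255,255),(370,180,470,260)),("yellow",(27,150,110),(34,255,255),(280,130,345,190)),("red",(0,140,70),(8,255,255),(345,190,390,222))):
    m=cv2.inRange(h,lo,hi);k=np.zeros_like(m);k[b:d,a:c]=m[b:d,a:c]
    v,u=np.nonzero(k);P=np.array([atz("scene",p,.170)[:2] for p in zip(u,v)]);mu=P.mean(0);w,V=np.linalg.eigh(np.cov(P.T));ax=V[:,1]
    print(n,len(u),mu,np.degrees(np.arctan2(*ax[::-1])),np.ptp((P-mu)@ax))
print(robot.sense()["tool_pos"],robot.sense()["wrist_force"])
cv2.imwrite("pics/s7c.png",cv2.resize(im[80:320,180:500],None,fx=2.4,fy=2.4))
E
```

```text
blue 234 [0.43499017 0.17122476] -171.4350083893788 0.07538289159037023
yellow 8 [ 0.53731573 -0.01238354] 109.46390834817805 0.013892657743555394
red 283 [0.52104791 0.11415805] 98.90604069355581 0.07547597989727378
[ 0.4729545  -0.15811654  0.2870602 ] [ 0.42528444  0.39253913 -0.63932033]
```

View pics/s7c.png

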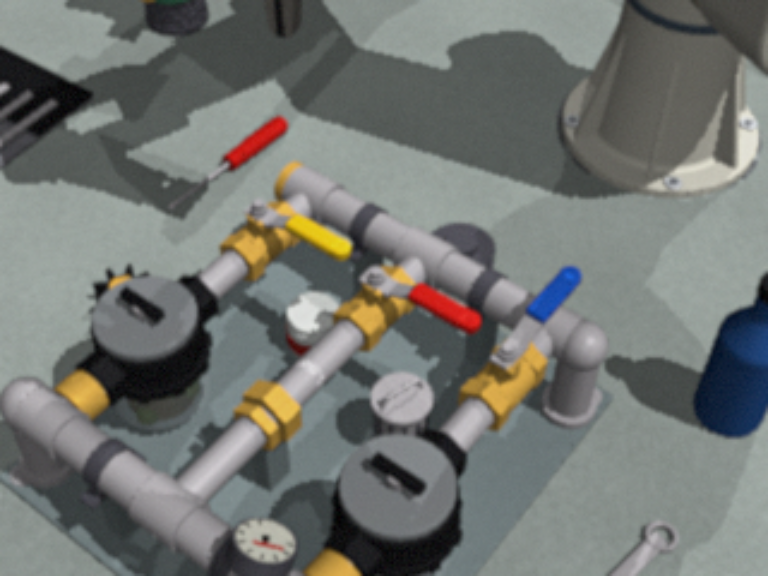

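In this crop yellow (around 318,238) is square across its pipe and parallel to red. Blue is in line, at 89.7° to red, and nothing loose has moved, so I'm handing in.

```bash
python3 -c "
from station import robot
print(robot.close_job())"
```

```text
the job is handed in; nothing more can be done
None
```

The job is handed in (no verdict came back): I pushed blue fully open to its stop, then yellow fully shut to its stop. Red and the loose things stayed in place in the last picture, though my first push passed over the blue lever without touching it.

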